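# Fix the order board in the packing crate's holder

## Task

Take the taller of the two order boards from the wooden rack and lower it, without dropping it, into the slot of the metal holder on the front of the packing crate until it stands fully home on the slot floor, and then take the spring clamp off the wooden box and clip it down over the top edge so that it pinches the board and one of the holder's two ears (either one) together. Leave the short board, tape roll, bowl, pot and marker where they are.

Things in the scene. Friction and masses are not known exactly. Their poses are not given: they have to be found in the camera images.
- board: the order board: flat plywood board with a paper sheet on each face, 130 wide (its y) x 8 thick (its x) x 140 mm tall (its z), about 0.1 kg, standing on edge in one of the rack's two slots; the taller of the two boards there. Origin at the centre of its bottom edge. Either face may point either way
- short_board: a second board of the same make, 130 wide x 8 thick x only 95 mm tall, standing in the rack's other slot; leave it. Origin at the centre of its bottom edge
- rack: fixed wooden rack, 150 x 150 mm on the table, left or right of the crate. Two slots 11 mm wide along its y, at x = -45 and +45 mm, between 7 mm walls; slot floors 12 mm and wall tops 57 mm above the table. Origin at the centre of its underside
- holder_slot (a point): centre of the floor of the slot in the aluminium holder on the crate front, 12 mm above the table. x points through the slot from front lip to back plate and crate, y along the slot, z up. Slot 10 mm wide (x -5 to +5 mm) and 134 mm long (y -67 to +67). Front lip (6 mm thick) and end cheeks are 50 mm high plus flared lead-ins on top, to about 61 mm above the slot floor
- holder: the aluminium holder. Origin 12 mm below holder_slot, same axes. Behind the slot is its back plate, 6 mm thick (x +5 to +11 mm), rising 80 mm above the slot floor in the middle and, at each side, as an upright ear (y 29 to 69 and -69 to -29 mm) to 136 mm, 4 mm below the top of a seated board; the ears' top 10 mm bend back 4 mm. The gap between the ears is for a finger
- crate: fixed black slatted plastic crate, 250 x 250 x 90 mm, holding a stack of plates; the holder is on its -x side. Origin at the centre of its underside
- clamp: spring clamp like a clothes peg, steel and black plastic, 24 mm wide (its y), 119 mm tall, 0.1 kg: handles up, jaws down, clipped on the top edge of the wooden box's near (-x) wall. Origin on the pivot; z up, x across the jaws (direction of squeezing), y along the pivot. Jaw pads 35 to 53 mm below the pivot, handles to 66 mm above it. Frame: that of the -x half
- clamp_jaw (a joint): clamp opening, rad: 0 with 14 mm between the pads (as parked, or with board and ear, 8 + 6 mm, pinched), -0.1 empty and closed (10 mm), 0.4 fully open (32 mm). At 0 the handles are 48 mm wide overall 45 mm above the pivot, 56 mm at their ends; squeezed to 30 mm (about 14 N) they are parallel, at a stop, jaws fully open. An edge can enter to 7 mm below the pivot
- tray: fixed open wooden box, 130 (x) x 150 (y) x 100 mm high, walls 14 mm thick, on the other side from the rack; the clamp is parked on its -x wall (wall centre at x = -58 mm). Origin at the centre of its underside
- tape_roll: bystander: cardboard ring, 100 mm diameter, 48 mm high, flat on the table. Origin at the centre of its underside
- bowl: bystander: white bowl, 120 mm diameter, 55 mm high. Origin at the centre of its underside
- pot: bystander: terracotta pot, 100 mm diameter, 90 mm high. Origin at the centre of its underside
- marker: bystander: black marker, 16 mm thick, lying flat
Not all that is in view belongs to the job. What is shaped like the board but pink or red is not meant. Of the things that look like the clamp, the largest one is meant.

How it is judged:
By the outcome, as a careful person would: the job done as asked, in the order asked, and still so for the second after the job is handed in, with the robot touching nothing.
It also fails if it takes over 70 s, if anything falls off the work surface, if the arm or the gripper's body presses on something with over 40 N, if the wrist force passes 120 N, or if a joint passes its speed limit or range.

## Robot

A 7-joint arm with a two-finger parallel gripper is mounted at the origin on the work surface. World frame = base frame: x ahead of the robot, y to its left, z up, the work surface at z = 0. Lengths are in mm, angles in rad, forces in N, time in s.
With the tool pointing down it reaches from about 400 to 875 mm from the base axis. Payload 6.5 kg.
Tool frame: the origin (TCP) lies where the fingers leave the gripper's body, on its centre line; the fingertips stand 73 mm ahead of it and the grasp point (between the pads) lies 54 mm ahead of it (pinch_z is the distance from the TCP to the grasp point, in mm); z points along the fingers, x is the direction in which the jaws open and shut, and the axes are right-handed (so a half turn about z gives the same grasp; the last joint's range is limited). The gripper opens to 85 mm and grips with 20 to 120 N. Pads are 22 mm wide; open, the fingers measure 114 mm over their backs; the gripper's body (76 mm by 85 mm) begins 54 mm behind the grasp point. The pads swing forward as they close: fully open they stand 13 mm farther back than shut.
Start: joints at [-1.259, 0.536, -0.004, 1.538, 0.003, 1.067, -0.071], TCP at [239.763, 604.156, 303.89] pointing down, gripper open.
Joint ranges: [-2.7, 2.7], [-0.37, 2.16], [-1.27, 1.26], [0.24, 2.4], [-1.31, 4.45], [0.19, 1.91], [-2.76, 2.76]. Speed limits (rad/s): [2.39, 2.39, 3.14, 3.14, 3.14, 3.14, 3.14].

## Interface

Orientations are given as a unit quaternion [x, y, z, w].
In Python, from workcell import * gives the robot as it stands.
- The arm moves only by the tool send_rows, never from a script. Its argument "plan" is a list of rows, each an object of numbers: "tx", "ty", "tz": the shift along the tool's x, y, z in mm; "yaw": the turn about the tool's z in degrees. A call has 1 to 10 rows; each row is the pose to reach, as a shift and turn from the pose commanded when the call began, along the tool's axes at that moment; what a row does not reach only later rows make up. A row lasts 1/10 s, in which the tool goes at most 50 mm and 8.59 degrees, less where a joint would pass 70% of its speed; a pose out of reach is approached as far as the arm can. A call with a gripper value outside its range is refused whole. "hand" is the closure, from 0 (fully open) to 1 (shut), set as the call begins (left out, the last holds). The fingers move at their own pace and stop on an object; "force" is the grip in N (left out, the last holds). Time passes only in rows, so rows that repeat a pose let the fingers close. It gives the time, the measured TCP pose, the force and the opening at its end, in the units of the state.
- get_state(): the state, without advancing time (a new reading comes with each control period).
- read_camera(name): name is "side" or "top"; returns a dict with "frame" (384x512x3 uint8, red, green, blue), "depth" (384x512 float32, mm along the optical axis (not along the pixel's ray), 0 where there is no reading), "mtx" (3x3 intrinsics, pixels), "k1" (the pictures are not rectified: a ray, as slopes to the right and down, at radius r is drawn at 1 + k1 r^2 times it, then the intrinsics apply), "pose" (4x4, takes a point from camera to world coordinates). Camera axes: x right, y down, z forward; pixel columns grow to the right and rows downward; lengths in mm; the calibration is good to about 2 mm. A picture is of the moment at which its call begins.
- close_job(): hands the job in, once; it reports no verdict.
The state is a dict: "t": time; "q": joint angles; "dq": joint speeds; "effort": joint torques, N m; "tool_pos": TCP position; "ee_rot": TCP orientation; "ft_force": force on the tool from outside, world axes, zero at the start; "moment": the same for the moment, N m; "width": finger opening in mm.
Only numpy, scipy, OpenCV 4.12 (cv2) and the standard library are available. Lean on these libraries where they do the work, as an engineer would, in place of code of your own. Each camera call takes 0.05 s, during which the arm holds its last target. There are 200 camera calls.

## Working session

There is one attempt and no reset: what is moved stays moved. The work goes in short steps, Python scripts to look and compute and a tool call to move; the robot and the scene stay as the last step left them, time stands still between calls to the robot, and variables do not carry over. Pictures are saved under pics/ and viewed, about 8 in all and at most 12, crops included, and the job is handed in when it is done.

Besides the shell and the picture viewer there is one more tool, called after "Call:" as name(argument=value, ...) on one line, values as JSON. send_rows: Moves the arm, as the interface text tells. Its arguments: {"type":"object","properties":{"plan":{"type":"array","items":{"type":"object","properties":{"tx":{"type":"number"},"ty":{"type":"number"},"tz":{"type":"number"},"yaw":{"type":"number"}}}},"hand":{"type":"number"},"force":{"type":"number"}},"required":["plan"]}

```bash
mkdir -p pics; ls; cat > h.py <<'E'
from workcell import *
import numpy as np, cv2, pickle
def grab(name,fn=None):
    c=read_camera(name); pickle.dump(c,open(f'{name}.pkl','wb'))
    if fn: cv2.imwrite(f'pics/{fn}.png',c['frame'][...,::-1])
    return c
def load(name): return pickle.load(open(f'{name}.pkl','rb'))
def cloud(c):
    h,w=c['depth'].shape; v,u=np.mgrid[:h,:w].astype(float)
    K=np.array(c['mtx']); 
    p=cv2.undistortPoints(np.stack([u.ravel(),v.ravel()],1)[:,None],K,np.array([c['k1'],0,0,0.])).reshape(h,w,2)
    d=c['depth']; P=np.dstack([p*d[...,None],d]); T=np.array(c['pose'])
    W=P@T[:3,:3].T+T[:3,3]; W[d==0]=np.nan; return W
def atz(c,u,v,z):
    p=cv2.undistortPoints(np.array([[[u,v]]],float),np.array(c['mtx']),np.array([c['k1'],0,0,0.])).ravel()
    T=np.array(c['pose']); r=T[:3,:3]@[p[0],p[1],1]; o=T[:3,3]; return o+r*(z-o[2])/r[2]
def proj(c,P):
    T=np.linalg.inv(np.array(c['pose'])); q=T[:3,:3]@np.asarray(P,float)+T[:3,3]; s=q[:2]/q[2]; s=s*(1+c['k1']*(s@s)); K=np.array(c['mtx']); return K[:2,:2]@s+K[:2,2]
E
python3 - <<'E'
from h import *
print(get_state())
for n in('side','top'):
    c=grab(n,n+'0'); print(n,c['mtx'],c['k1'],c['pose'])
a=np.hstack([cv2.resize(cv2.imread(f'pics/{n}0.png'),(800,600)) for n in('top',)])
cv2.imwrite('pics/top0b.png',a)
E
```

```text
pics
{'t': 0.0, 'q': array([-1.25920698,  0.53716484, -0.00442563,  1.53884513,  0.00260804,
        1.06730666, -0.07119412]), 'dq': array([-1.40566796e-03, -6.47037133e-04, -8.64836468e-04,  4.65144378e-05,
        1.04231956e-03,  6.46597197e-04,  1.65710712e-03]), 'effort': array([ 1.83160969e-04, -5.83409822e+01,  1.04828987e+00, -2.59112817e+01,
        1.22567601e-02,  9.20129620e-03,  1.65156814e-05]), 'tool_pos': array([239.59718463, 603.69654654, 303.02488586]), 'ee_rot': array([ 8.27284741e-01,  5.61782181e-01, -6.69152041e-04,  5.38898468e-04]), 'ft_force': array([-0.06753657, -0.71275131,  1.08604268]), 'moment': array([-5.25299038e-05, -1.47243019e-02, -5.18930404e-03]), 'width': 85.5934528689514}
side [[381.93793952   0.         254.98116755]
 [  0.         381.93793952 195.5359941 ]
 [  0.           0.           1.        ]] -0.12328175520667943 [[ 7.28540651e-01 -4.95618038e-01  4.72854396e-01  1.94255470e+01]
 [-6.84900532e-01 -5.15126286e-01  5.15321425e-01 -4.72798548e+02]
 [-1.18228648e-02 -6.99290834e-01 -7.14739498e-01  8.17567731e+02]
 [ 0.00000000e+00  0.00000000e+00  0.00000000e+00  1.00000000e+00]]
top [[449.89217933   0.         257.01187528]
 [  0.         449.89217933 185.06638049]
 [  0.           0.           1.        ]] -0.12364223252194212 [[-2.07581500e-02 -9.96222663e-01  8.43178822e-02  3.75409096e+02]
 [-9.99742760e-01  1.99124555e-02 -1.08585594e-02  4.33581516e+01]
 [ 9.13856690e-03 -8.45215959e-02 -9.96379740e-01  1.64369008e+03]
 [ 0.00000000e+00  0.00000000e+00  0.00000000e+00  1.00000000e+00]]
```

View pics/top0b.png

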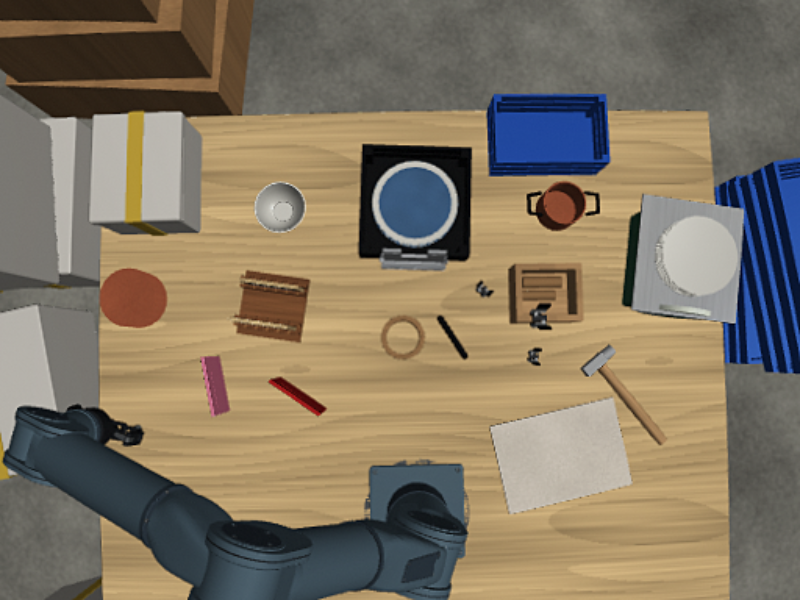

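View pics/side0.png

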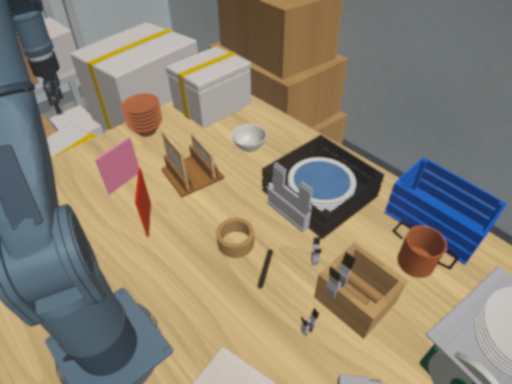

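Top view (800x600): the rack is at (272,306) with boards at (274,285) and (268,325). The holder is at (414,259). Three things look like clamps: (540,316) on the box wall, and (484,290) and (534,356) on the table. The one on the box is the largest and the one described. The pink and red boards at (215,385) and (297,396) are decoys. Next I'll measure and confirm in a crop.

```bash
python3 - <<'E'
from h import *
c=load('top'); s=load('side'); W=cloud(c); S=cloud(s)
def crop(c,u0,v0,u1,v1,w,h): return cv2.resize(c['frame'][v0:v1,u0:u1,::-1],(w,h),interpolation=cv2.INTER_CUBIC)
im=np.vstack([np.hstack([crop(c,140,160,210,230,400,300),crop(c,300,160,380,220,400,300)]),np.hstack([crop(s,155,125,235,195,400,300),crop(s,300,235,410,335,400,300)])])
cv2.imwrite('pics/crop1.png',im)
P=np.vstack([W.reshape(-1,3),S.reshape(-1,3)]); P=P[~np.isnan(P).any(1)]
src=np.r_[np.zeros(W[...,0].size),np.ones(S[...,0].size)][~np.isnan(np.vstack([W.reshape(-1,3),S.reshape(-1,3)])).any(1)]
np.savez('pc.npz',P=P,src=src)
for nm,(u,v) in dict(rack=(272,306),hold=(414,259),tray=(545,293),clamp=(540,316),tape=(402,338),crate=(415,203)).items():
    print(nm,W[int(v*.64),int(u*.64)].round(),atz(c,u*.64,v*.64,50).round())
E
```

```text
rack [483. 328.  14.] [478. 322.  50.]
hold [578.   0.  75.] [579.  -4.  50.]
tray [ 499. -305.   26.] [ 495. -302.   50.]
clamp [ 440. -271.  127.] [ 442. -289.   50.]
tape [401.  28.   1.] [399.  27.  50.]
crate [712.  -7.  51.] [709.  -9.  50.]
```

View pics/crop1.png

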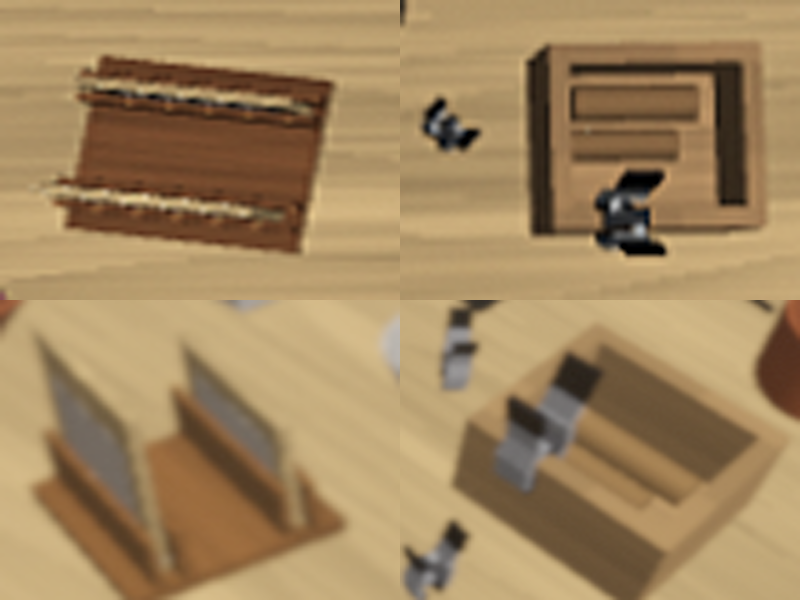

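The crops show the near (-x) board in the rack is clearly the taller one. The clamp on the box's near wall is the largest, about 1.5 to 2 times the other two. Now the numeric fits.

```bash
python3 - <<'E'
from h import *
d=np.load('pc.npz');P=d['P'];src=d['src']
def sel(x0,x1,y0,y1,z0,z1,k): return P[(P[:,0]>x0)&(P[:,0]<x1)&(P[:,1]>y0)&(P[:,1]<y1)&(P[:,2]>z0)&(P[:,2]<z1)&(src==k)]
def rep(n,Q):
    if len(Q)<6: print(n,len(Q));return
    (cx,cy),(w,h),a=cv2.minAreaRect(Q[:,:2].astype(np.float32)); m=Q.mean(0)
    u,sv,vt=np.linalg.svd(Q[:,:2]-m[:2]); 
    print(n,len(Q),'rect',np.round([cx,cy,w,h,a],1),'mean',m.round(1),'dir',np.degrees(np.arctan2(vt[0,1],vt[0,0])).round(1),'z',np.percentile(Q[:,2],[5,50,95]).round(1))
for k in(0,1):
    print('cam',k)
    rep('table',sel(350,420,-150,-50,-20,20,k))
    rep('tall top',sel(380,500,240,420,125,170,k)); rep('tall>75',sel(380,500,240,420,75,170,k))
    rep('short',sel(480,600,240,420,80,125,k))
    rep('rack',sel(380,600,240,420,5,20,k))
    rep('rack walls',sel(380,600,240,420,45,62,k))
    rep('ears',sel(560,620,-120,120,105,170,k)); rep('lip',sel(540,620,-120,120,60,82,k))
    rep('crate',sel(560,880,-180,180,80,98,k))
    rep('tray',sel(400,600,-400,-200,93,104,k))
    rep('clamp',sel(380,500,-350,-200,112,240,k)); rep('clampTop',sel(380,500,-350,-200,175,240,k))
E
```

```text
cam 0
table 510 rect [ 385.7 -100.9   98.6   69.5   89. ] mean [ 384.3 -100.     1.4] dir 90.4 z [-6.8 -0.1 14.8]
tall top 96 rect [438.9 337.9 131.    7.6  80.9] mean [438.9 337.8 151. ] dir 80.9 z [146.5 151.  155.6]
tall>75 111 rect [438.6 337.9 131.1   8.1  80.9] mean [438.1 334.8 144.5] dir 81.0 z [ 96.4 150.2 155.3]
short 108 rect [523.6 318.1 128.6   8.3  80.8] mean [523.2 317.5 103.3] dir 80.6 z [ 84.  105.  111.1]
rack 1134 rect [490.3 329.5 178.2 219.4  89.9] mean [477.9 326.2  11.3] dir -118.7 z [ 5.7 11.1 17.3]
rack walls 316 rect [481.7 327.4 153.3 111.7  80.9] mean [481.2 326.6  55.6] dir -64.2 z [48.8 55.9 61. ]
ears 93 rect [581.9  -1.5 134.6   9.5  87.7] mean [580.7  -0.7 137.5] dir 87.1 z [115.  142.  149.8]
lip 200 rect [588.   -1.1 233.6  62.7  89. ] mean [572.3   0.7  68.8] dir 87.4 z [60.8 67.6 80.3]
crate 780 rect [706.9  -7.2 248.4 260.1  86.9] mean [711.7 -10.   88.4] dir -177.7 z [81.8 88.5 94.4]
tray 507 rect [ 4.894e+02 -3.005e+02  1.367e+02  1.541e+02  1.000e-01] mean [ 497.  -301.    98.4] dir -95.5 z [ 93.9  98.4 103.1]
clamp 133 rect [ 436.3 -270.6   5
[... 815 characters left out ...]
6.5 55.1 60. ]
ears 360 rect [582.6  -2.6 138.7  12.8  86.9] mean [579.4  -7.5 129. ] dir -92.6 z [107.9 130.4 146.1]
lip 478 rect [5.740e+02 4.000e-01 2.364e+02 4.700e+01 8.150e+01] mean [576.1  -7.   70.5] dir -92.8 z [61.2 70.1 80.6]
crate 1263 rect [705.8  -9.3 254.4 262.5  87.2] mean [696.  -19.5  87.1] dir -175.7 z [81.1 87.7 91.1]
tray 1314 rect [ 487.1 -301.8  151.   145.9   89.5] mean [ 490.4 -310.7   98. ] dir -101.4 z [ 94.7  98.1 100.5]
clamp 531 rect [ 436.7 -274.    27.6   57.5   89.6] mean [ 436.8 -274.6  151.7] dir -179.8 z [117.6 152.6 183.8]
clampTop 120 rect [ 4.368e+02 -2.726e+02  5.750e+01  2.420e+01  1.000e-01] mean [ 437.5 -273.2  181.5] dir 179.6 z [176.2 182.7 185. ]
```

```bash
cat >> h.py <<'E'
from scipy.spatial.transform import Rotation as R
def delta(x,y,z,head):
    """shift/turn in tool axes to reach TCP x,y,z with tool x at world heading head (deg)"""
    s=get_state(); r=R.from_quat(s['ee_rot']); d=r.inv().apply(np.array([x,y,z])-s['tool_pos'])
    hx=r.apply([1,0,0]); h0=np.degrees(np.arctan2(hx[1],hx[0])); yaw=(h0-head+180)%360-180
    print('t',round(s['t'],2),'pos',s['tool_pos'].round(1),'head',h0.round(2),'-> txyz',d.round(1),'yaw',round(yaw,2),'F',s['ft_force'].round(1),'w',round(s['width'],1),'tilt z',r.apply([0,0,1]).round(4),'q7',s['q'][6].round(2))
E
python3 -c "
from h import *
delta(437.4,337,304,-9)"
```

```text
t 0.1 pos [239.6 603.8 303.1] head 68.36 -> txyz [-175.   282.2   -0.6] yaw 77.36 F [ 0.  -0.4 -0.4] w 85.4 tilt z [-5.0e-04 -1.5e-03 -1.0e+00] q7 -0.07
```

Call:
send_rows(plan=[{"tx": -18, "ty": 29, "tz": 0, "yaw": 8}, {"tx": -37, "ty": 59, "tz": 0, "yaw": 16}, {"tx": -56, "ty": 90, "tz": 0, "yaw": 24}, {"tx": -75, "ty": 121, "tz": 0, "yaw": 32}, {"tx": -94, "ty": 152, "tz": 0, "yaw": 40}, {"tx": -113, "ty": 183, "tz": 0, "yaw": 48}, {"tx": -132, "ty": 213, "tz": 0, "yaw": 56}, {"tx": -150, "ty": 242, "tz": 0, "yaw": 64}, {"tx": -165, "ty": 266, "tz": 0, "yaw": 71}, {"tx": -175, "ty": 282, "tz": 0, "yaw": 77.4}], hand=0)

```text
t: 1.1
tool_pos: [438.6, 335.0, 303.7]
ee_rot: [0.997, -0.083, 0.0, 0.001]
ft_force: [0.6, 0.9, 0.2]
width: 85.6
```

Call:
send_rows(plan=[{"tx": 0}, {"tx": 0}])

```text
invalid input
```

```bash
python3 -c "
from h import *
delta(437.4,337,179,-9)
c=grab('top');s=grab('side')
im=np.hstack([cv2.resize(c['frame'][150:240,120:230,::-1],(400,330)),cv2.resize(s['frame'][90:190,130:252,::-1],(400,330))]);cv2.imwrite('pics/a.png',im)"
```

```text
t 1.1 pos [438.6 335.  303.7] head -9.47 -> txyz [ -1.5  -1.9 124.7] yaw -0.47 F [0.6 0.9 0.2] w 85.6 tilt z [ 1.e-04 -1.e-03 -1.e+00] q7 -0.75
```

Call:
send_rows(plan=[{"tx": -1, "ty": -1, "tz": 15, "yaw": -0.3}, {"tx": -1, "ty": -2, "tz": 40, "yaw": -0.4}, {"tx": -1, "ty": -2, "tz": 70, "yaw": -0.4}, {"tx": -1, "ty": -2, "tz": 95, "yaw": -0.4}, {"tx": -1, "ty": -2, "tz": 115, "yaw": -0.4}, {"tx": -1, "ty": -2, "tz": 124, "yaw": -0.4}, {"tx": -1, "ty": -2, "tz": 124, "yaw": -0.4}], hand=0)

```text
t: 1.9
tool_pos: [435.5, 340.0, 178.8]
ee_rot: [0.997, -0.074, -0.001, 0.001]
ft_force: [0.2, 1.0, 0.4]
width: 84.9
```

```bash
python3 -c "
from h import *
delta(437.4,337,179,-9)
c=grab('top');s=grab('side')
im=np.hstack([cv2.resize(c['frame'][150:240,120:230,::-1],(400,330)),cv2.resize(s['frame'][90:190,130:252,::-1],(400,330))]);cv2.imwrite('pics/a.png',im)"
```

```text
t 1.9 pos [435.5 340.  178.8] head -8.51 -> txyz [ 2.3  2.6 -0.2] yaw 0.49 F [0.2 1.  0.4] w 84.9 tilt z [-0.0021 -0.0013 -1.    ] q7 -0.68
```

View pics/a.png

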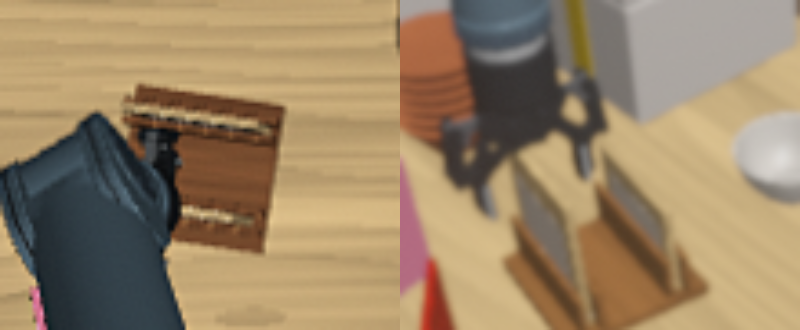

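The fingers straddle the tall board. The last offsets came from an unsettled reading, so I'll correct by about 2.5 mm and close gently.

Call:
send_rows(plan=[{"tx": 2.3, "ty": 2.6, "tz": 0, "yaw": 0.5}, {"tx": 2.3, "ty": 2.6, "tz": 0, "yaw": 0.5}, {"tx": 2.3, "ty": 2.6, "tz": 0, "yaw": 0.5}])

```text
t: 2.3
tool_pos: [438.9, 336.8, 180.6]
ee_rot: [0.997, -0.08, 0.0, -0.0]
ft_force: [-0.1, 0.1, 0.1]
width: 85.3
```

Call:
send_rows(plan=[{"tx": 0, "ty": 0, "tz": 0, "yaw": 0}, {"tx": 0, "ty": 0, "tz": 0, "yaw": 0}, {"tx": 0, "ty": 0, "tz": 0, "yaw": 0}, {"tx": 0, "ty": 0, "tz": 0, "yaw": 0}, {"tx": 0, "ty": 0, "tz": 0, "yaw": 0}, {"tx": 0, "ty": 0, "tz": 0, "yaw": 0}, {"tx": 0, "ty": 0, "tz": 0, "yaw": 0}, {"tx": 0, "ty": 0, "tz": 0, "yaw": 0}], hand=1, force=40)

```text
t: 3.1
tool_pos: [438.6, 336.8, 179.9]
ee_rot: [0.997, -0.08, 0.0, -0.0]
ft_force: [-0.7, 0.8, 0.6]
width: 7.3
```

```bash
python3 -c "
from h import *
delta(437.4,337,179,-9)"
```

```text
t 3.1 pos [438.6 336.8 179.9] head -9.14 -> txyz [-1.2 -0.1  0.9] yaw -0.14 F [-0.7  0.8  0.6] w 7.3 tilt z [ 1.e-04  1.e-04 -1.e+00] q7 -0.68
```

Call:
send_rows(plan=[{"tx": 0, "ty": 0, "tz": -8, "yaw": 0}, {"tx": 0, "ty": 0, "tz": -22, "yaw": 0}, {"tx": 0, "ty": 0, "tz": -42, "yaw": 0}, {"tx": 0, "ty": 0, "tz": -65, "yaw": 0}, {"tx": 0, "ty": 0, "tz": -90, "yaw": 0}, {"tx": 0, "ty": 0, "tz": -115, "yaw": 0}, {"tx": 0, "ty": 0, "tz": -137, "yaw": 0}, {"tx": 0, "ty": 0, "tz": -150, "yaw": 0}, {"tx": 0, "ty": 0, "tz": -150, "yaw": 0}, {"tx": 0, "ty": 0, "tz": -150, "yaw": 0}])

```text
t: 4.1
tool_pos: [438.2, 336.5, 329.5]
ee_rot: [0.997, -0.08, -0.0, 0.0]
ft_force: [-0.3, -0.0, -1.6]
width: 7.4
```

```bash
python3 -c "
from h import *
delta(571.5,-0.5,330,-2.9)
c=grab('side')
W=cloud(c); m=(abs(W[...,0]-437)<60)&(abs(W[...,1]-337)<120)&(W[...,2]>165)&(W[...,2]<290); Q=W[m]
print(Q.min(0),Q.max(0)); 
m&=W[...,2]<230;Q=W[m];print(cv2.minAreaRect(Q[:,:2].astype(np.float32)),Q[:,2].min())
P=np.load('pc.npz');p=P['P'];k=P['src']
for n in(0,1):
  for lo,hi in((30,55),(62,76),(80,98),(105,133),(138,155)):
    # holder local
    a=np.radians(-2.9);d=p-[571.5,-0.5,0];lx=d[:,0]*np.cos(a)+d[:,1]*np.sin(a);ly=-d[:,0]*np.sin(a)+d[:,1]*np.cos(a)
    q=(abs(lx)<25)&(abs(ly)<80)&(p[:,2]>lo)&(p[:,2]<hi)&(k==n)
    if q.sum()>4: print(n,lo,q.sum(),'x',np.percentile(lx[q],[2,25,50,75,98]).round(1),'y',np.percentile(ly[q],[0,2,98,100]).round(1),np.polyfit(ly[q],lx[q],1).round(4))
"
```

```text
t 4.1 pos [438.2 336.5 329.5] head -9.14 -> txyz [185.1 311.6  -0.5] yaw -6.24 F [-0.3 -0.  -1.6] w 7.4 tilt z [-5.e-04 -3.e-04 -1.e+00] q7 -0.76
[419.44076899 268.65616153 165.06667364] [454.23861512 401.7205439  289.47390439]
((433.27618408203125, 336.2417907714844), (132.6674041748047, 9.133593559265137), 83.63020324707031) 165.0666736367824
0 30 42 x [ 2.4  5.9  6.2  6.5 13.5] y [-78.4 -75.8  76.4  79.3] [0.0083 6.6482]
0 62 132 x [-14.6 -11.3  -7.9   2.2  12.8] y [-79.8 -73.2  74.9  78.7] [ 0.0062 -5.2317]
0 80 109 x [ 5.7  7.3 12.  16.6 20.3] y [-78.6 -75.   77.8  78.7] [2.10000e-03 1.22984e+01]
0 105 24 x [5.9 6.3 6.6 6.7 7.5] y [-66.2 -64.6  63.7  63.8] [-2.0000e-04  6.5424e+00]
0 138 62 x [ 6.2  7.7 10.  12.7 15.2] y [-67.8 -64.6  66.7  66.9] [-8.00000e-04  1.02989e+01]
1 30 355 x [-11.2  -9.6  -8.8   5.4  13.1] y [-79.9 -75.8  67.6  72.3] [-0.0371 -4.5649]
1 62 251 x [-15.4  -9.9   5.6   6.8  12.6] y [-79.2 -77.   73.   79.7] [-0.0077  0.4616]
1 80 246 x [ 4.8  6.4  7.4 11.5 20.3] y [-79.9 -77.4  69.4  79.3] [-8.9000e-03  9.3521e+00]
1 105 199 x [ 5.   6.2  6.9  7.6 12. ] y [-70.9 -70.7  64.8  67.2] [-4.5000e-03  7.1498e+00]
1 138 120 x [ 6.   8.3  9.8 11.6 16.3] y [-70.4 -69.6  64.6  67.9] [-6.2000e-03  1.0296e+01]
```

```bash
python3 -c "
from h import *
delta(573,-2.2,332,-2.8)"
```

```text
t 4.15 pos [438.  336.4 328.9] head -9.14 -> txyz [187.1 312.8  -2.8] yaw -6.34 F [-0.8  0.1 -1.6] w 7.6 tilt z [-0.0013 -0.0012 -1.    ] q7 -0.76
```

Call:
send_rows(plan=[{"tx": 8, "ty": 12, "tz": -2, "yaw": -0.5}, {"tx": 26, "ty": 42, "tz": -3, "yaw": -1}, {"tx": 50, "ty": 82, "tz": -3, "yaw": -2}, {"tx": 74, "ty": 123, "tz": -3, "yaw": -3}, {"tx": 98, "ty": 164, "tz": -3, "yaw": -4}, {"tx": 122, "ty": 205, "tz": -3, "yaw": -5}, {"tx": 146, "ty": 245, "tz": -3, "yaw": -6}, {"tx": 167, "ty": 280, "tz": -3, "yaw": -6.3}, {"tx": 182, "ty": 304, "tz": -3, "yaw": -6.3}, {"tx": 187, "ty": 312.8, "tz": -3, "yaw": -6.3}])

```text
t: 5.15
tool_pos: [573.5, -5.8, 331.7]
ee_rot: [1.0, -0.027, -0.001, 0.001]
ft_force: [-0.3, -0.7, -1.6]
width: 7.6
```

Call:
send_rows(plan=[{"tx": 0, "ty": 0, "tz": 0, "yaw": 0}, {"tx": 0, "ty": 0, "tz": 0, "yaw": 0}, {"tx": 0, "ty": 0, "tz": 0, "yaw": 0}])

```text
t: 5.45
tool_pos: [573.0, 0.3, 332.4]
ee_rot: [1.0, -0.023, -0.001, -0.0]
ft_force: [-0.3, -0.5, -1.1]
width: 7.6
```

```bash
python3 -c "
from h import *
delta(573,-2.2,332,-2.8)
c=grab('side');t=grab('top')
for n,c in (('s',c),('t',t)):
  p=cloud(c).reshape(-1,3)
  a=np.radians(-2.8);d=p-[573,-2.2,0];lx=d[:,0]*np.cos(a)+d[:,1]*np.sin(a);ly=-d[:,0]*np.sin(a)+d[:,1]*np.cos(a)
  for lo,hi in((62,76),(105,133),(138,153),(168,200),(200,240)):
    q=(abs(lx)<25)&(abs(ly)<80)&(p[:,2]>lo)&(p[:,2]<hi)
    if q.sum()>4: print(n,lo,q.sum(),'x',np.percentile(lx[q],[2,25,50,75,98]).round(1),'y',np.percentile(ly[q],[0,2,98,100]).round(1),np.polyfit(ly[q],lx[q],1).round(4))
s=load('side')
cv2.imwrite('pics/b.png',cv2.resize(s['frame'][60:240,220:400,::-1],(600,600),interpolation=cv2.INTER_CUBIC))
"
```

```text
t 5.45 pos [5.730e+02 3.000e-01 3.324e+02] head -2.68 -> txyz [0.1 2.5 0.4] yaw 0.12 F [-0.3 -0.5 -1.1] w 7.6 tilt z [-1.1e-03  9.0e-04 -1.0e+00] q7 0.07
s 62 251 x [-16.8 -11.4   4.1   5.4  10.7] y [-80.  -76.   74.   79.7] [-0.0093 -1.163 ]
s 105 195 x [ 3.4  4.6  5.2  5.9 10.5] y [-69.5 -69.1  67.2  69.6] [-1.2000e-03  5.5005e+00]
s 138 91 x [ 4.7  6.   7.2  8.4 15.1] y [-69.1 -68.6  66.   69.1] [-0.0186  7.3782]
s 168 367 x [-8.2 -6.9 -6.2 -5.5 -2.1] y [-63.  -61.6  63.5  66.5] [-0.0082 -6.093 ]
s 200 518 x [-8.  -6.8 -6.1 -5.4 -2. ] y [-62.7 -61.7  65.5  68.2] [-0.0076 -5.9785]
t 62 19 x [-14.1  -9.9  -2.4   3.6  10.7] y [62.  62.2 76.7 76.8] [  0.7378 -54.4972]
t 168 7 x [-6.4 -6.2 -6.  -5.7 -5.4] y [57.3 57.3 67.3 67.4] [-0.0394 -3.4834]
t 200 5 x [-7.1 -6.9 -6.5 -6.2 -6.2] y [57.  57.2 66.3 66.6] [  0.0593 -10.1961]
```

View pics/b.png

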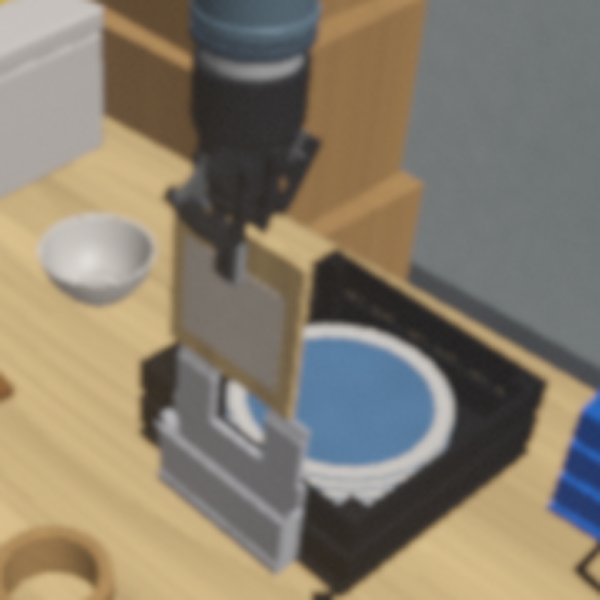

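The picture shows the board upright in the grip just above the ears, at about (240,320), with the holder at (235,450). Measured against the ears the board is 2 mm too far forward and 2 mm off along the slot, so I'll correct and descend partway.

Call:
send_rows(plan=[{"tx": 1.8, "ty": 2.2, "tz": 0, "yaw": 0.4}, {"tx": 1.8, "ty": 2.2, "tz": 0, "yaw": 0.4}, {"tx": 1.8, "ty": 2.2, "tz": 10, "yaw": 0.4}, {"tx": 1.8, "ty": 2.2, "tz": 25, "yaw": 0.4}, {"tx": 1.8, "ty": 2.2, "tz": 40, "yaw": 0.4}, {"tx": 1.8, "ty": 2.2, "tz": 52, "yaw": 0.4}, {"tx": 1.8, "ty": 2.2, "tz": 60, "yaw": 0.4}, {"tx": 1.8, "ty": 2.2, "tz": 64, "yaw": 0.4}, {"tx": 1.8, "ty": 2.2, "tz": 64, "yaw": 0.4}, {"tx": 1.8, "ty": 2.2, "tz": 64, "yaw": 0.4}])

```text
t: 6.55
tool_pos: [575.4, -4.2, 269.3]
ee_rot: [1.0, -0.028, 0.0, -0.0]
ft_force: [-0.7, 0.5, -0.8]
width: 7.8
```

```bash
python3 -c "
from h import *
delta(574.8,-2.2,180,-3.1)
c=grab('side');t=grab('top')
for n,c in (('s',c),('t',t)):
  p=cloud(c).reshape(-1,3)
  a=np.radians(-2.8);d=p-[573,-2.2,0];lx=d[:,0]*np.cos(a)+d[:,1]*np.sin(a);ly=-d[:,0]*np.sin(a)+d[:,1]*np.cos(a)
  for lo,hi in((62,76),(105,150),(150,190),(190,225)):
    q=(abs(lx)<25)&(abs(ly)<80)&(p[:,2]>lo)&(p[:,2]<hi)
    if q.sum()>4: print(n,lo,q.sum(),'x',np.percentile(lx[q],[2,25,50,75,98]).round(1),'y',np.percentile(ly[q],[0,2,98,100]).round(1),np.polyfit(ly[q],lx[q],1).round(4))
"
```

```text
t 6.55 pos [575.4  -4.2 269.3] head -3.25 -> txyz [-0.8 -2.  89.3] yaw -0.15 F [-0.7  0.5 -0.8] w 7.8 tilt z [ 7.e-04 -0.e+00 -1.e+00] q7 0.1
s 62 253 x [-16.7 -10.3   4.2   5.4  11. ] y [-80.  -76.4  74.2  77.3] [-0.0194 -0.9986]
s 105 507 x [-5.8 -4.1 -3.5 -2.5  9.4] y [-69.5 -68.5  61.5  64.3] [-0.029  -2.8393]
s 150 450 x [-5.8 -4.3 -3.6 -2.9  0.7] y [-67.2 -66.3  59.5  63.2] [-0.     -3.4611]
s 190 347 x [-16.3  -4.7  -3.5  -2.8   1.9] y [-66.5 -65.9  57.8  63.4] [-0.0236 -5.2033]
t 62 24 x [-14.3 -10.   -3.3   1.3  10.9] y [-72.  -71.8  76.7  76.9] [-0.0073 -3.4325]
t 105 7 x [-3.6  0.8  5.4  6.8 10.3] y [58.1 58.5 68.4 68.4] [  1.2845 -78.934 ]
t 150 7 x [-3.7 -3.4 -3.  -3.   5.9] y [54.3 54.3 67.4 68.2] [  0.6907 -42.6475]
t 190 5 x [-3.7 -3.4 -3.3 -2.7 -2.7] y [54.1 54.3 60.5 60.5] [ 0.0264 -4.6862]
```

Call:
send_rows(plan=[{"tx": -0.3, "ty": -1.7, "tz": 0, "yaw": 0}, {"tx": -0.3, "ty": -1.7, "tz": 8, "yaw": 0}, {"tx": -0.3, "ty": -1.7, "tz": 18, "yaw": 0}, {"tx": -0.3, "ty": -1.7, "tz": 28, "yaw": 0}, {"tx": -0.3, "ty": -1.7, "tz": 38, "yaw": 0}, {"tx": -0.3, "ty": -1.7, "tz": 46, "yaw": 0}, {"tx": -0.3, "ty": -1.7, "tz": 54, "yaw": 0}, {"tx": -0.3, "ty": -1.7, "tz": 60, "yaw": 0}, {"tx": -0.3, "ty": -1.7, "tz": 60, "yaw": 0}])

```text
t: 7.55
tool_pos: [574.7, -2.5, 208.1]
ee_rot: [1.0, -0.028, -0.0, 0.0]
ft_force: [0.1, 0.4, -1.6]
width: 7.4
```

```bash
python3 -c "
from h import *
delta(574.8,-2.5,180,-3.1)"
```

```text
t 7.55 pos [574.7  -2.5 208.1] head -3.24 -> txyz [ 0.1  0.  28.1] yaw -0.14 F [ 0.1  0.4 -1.6] w 7.4 tilt z [-8.e-04 -3.e-04 -1.e+00] q7 0.14
```

Call:
send_rows(plan=[{"tx": 0, "ty": 0, "tz": 6, "yaw": 0}, {"tx": 0, "ty": 0, "tz": 12, "yaw": 0}, {"tx": 0, "ty": 0, "tz": 18, "yaw": 0}, {"tx": 0, "ty": 0, "tz": 22, "yaw": 0}, {"tx": 0, "ty": 0, "tz": 24, "yaw": 0}, {"tx": 0, "ty": 0, "tz": 25.5, "yaw": 0}, {"tx": 0, "ty": 0, "tz": 26.5, "yaw": 0}, {"tx": 0, "ty": 0, "tz": 26.5, "yaw": 0}])

```text
t: 8.35
tool_pos: [574.9, -2.4, 182.4]
ee_rot: [1.0, -0.028, 0.0, -0.0]
ft_force: [-0.4, 1.2, -0.1]
width: 7.6
```

Call:
send_rows(plan=[{"tx": 0, "ty": 0, "tz": 1, "yaw": 0}, {"tx": 0, "ty": 0, "tz": 1.5, "yaw": 0}, {"tx": 0, "ty": 0, "tz": 1.5, "yaw": 0}])

```text
t: 8.65
tool_pos: [574.9, -2.4, 180.9]
ee_rot: [1.0, -0.028, -0.0, 0.0]
ft_force: [1.0, 0.2, -1.1]
width: 7.2
```

Call:
send_rows(plan=[{"tx": 0, "ty": 0, "tz": 0.7, "yaw": 0}, {"tx": 0, "ty": 0, "tz": 1.2, "yaw": 0}, {"tx": 0, "ty": 0, "tz": 1.2, "yaw": 0}])

```text
t: 8.95
tool_pos: [575.1, -2.4, 179.9]
ee_rot: [1.0, -0.028, 0.0, -0.0]
ft_force: [-1.0, -0.3, 0.3]
width: 7.6
```

Call:
send_rows(plan=[{"tx": 0, "ty": 0, "tz": 0.6, "yaw": 0}, {"tx": 0, "ty": 0, "tz": 1.2, "yaw": 0}, {"tx": 0, "ty": 0, "tz": 1.2, "yaw": 0}])

```text
t: 9.25
tool_pos: [575.4, -2.4, 179.9]
ee_rot: [1.0, -0.028, 0.0, -0.0]
ft_force: [-3.3, -0.4, 13.1]
width: 7.5
```

Call:
send_rows(plan=[{"tx": 0, "ty": 0, "tz": 0.6, "yaw": 0}, {"tx": 0, "ty": 0, "tz": 1.0, "yaw": 0}, {"tx": 0, "ty": 0, "tz": 1.0, "yaw": 0}])

```text
t: 9.55
tool_pos: [575.5, -2.5, 179.9]
ee_rot: [1.0, -0.028, 0.0, -0.001]
ft_force: [-6.1, 0.5, 21.9]
width: 7.5
```

Contact is at TCP z = 179.9, the same as the grip height over the rack's 12 mm floor, and it's holding 22 N. The board is seated, so I'll relieve the push, open and rise.

Call:
send_rows(plan=[{"tx": 0, "ty": 0, "tz": -1, "yaw": 0}, {"tx": 0, "ty": 0, "tz": -1.8, "yaw": 0}, {"tx": 0, "ty": 0, "tz": -1.8, "yaw": 0}])

```text
t: 9.85
tool_pos: [575.2, -2.4, 179.9]
ee_rot: [1.0, -0.028, 0.0, -0.0]
ft_force: [-1.9, 0.5, 7.5]
width: 7.5
```

Call:
send_rows(plan=[{"tx": 0, "ty": 0, "tz": 0, "yaw": 0}, {"tx": 0, "ty": 0, "tz": 0, "yaw": 0}, {"tx": 0, "ty": 0, "tz": 0, "yaw": 0}, {"tx": 0, "ty": 0, "tz": 0, "yaw": 0}, {"tx": 0, "ty": 0, "tz": 0, "yaw": 0}, {"tx": 0, "ty": 0, "tz": 0, "yaw": 0}, {"tx": 0, "ty": 0, "tz": 0, "yaw": 0}, {"tx": 0, "ty": 0, "tz": 0, "yaw": 0}], hand=0)

```text
t: 10.65
tool_pos: [575.0, -2.4, 179.3]
ee_rot: [1.0, -0.028, 0.0, 0.0]
ft_force: [-0.2, 0.0, -0.1]
width: 85.3
```

Call:
send_rows(plan=[{"tx": 0, "ty": 0, "tz": -10, "yaw": 0}, {"tx": 0, "ty": 0, "tz": -30, "yaw": 0}, {"tx": 0, "ty": 0, "tz": -60, "yaw": 0}, {"tx": 0, "ty": 0, "tz": -90, "yaw": 0}, {"tx": 0, "ty": 0, "tz": -120, "yaw": 0}, {"tx": 0, "ty": 0, "tz": -140, "yaw": 0}, {"tx": 0, "ty": 0, "tz": -150, "yaw": 0}, {"tx": 0, "ty": 0, "tz": -150, "yaw": 0}, {"tx": 0, "ty": 0, "tz": -150, "yaw": 0}])

```text
t: 11.55
tool_pos: [574.5, -2.3, 328.5]
ee_rot: [1.0, -0.028, -0.001, 0.0]
ft_force: [-0.8, 0.1, -0.3]
width: 85.3
```

```bash
cat > board.py <<'E'
from h import *
c=grab('side');t=grab('top')
for n,c in (('s',c),('t',t)):
  p=cloud(c).reshape(-1,3)
  a=np.radians(-2.8);d=p-[573,-2.2,0];lx=d[:,0]*np.cos(a)+d[:,1]*np.sin(a);ly=-d[:,0]*np.sin(a)+d[:,1]*np.cos(a)
  for lo,hi in((62,73),(80,100),(105,135),(135,170)):
    q=(abs(lx)<25)&(abs(ly)<80)&(p[:,2]>lo)&(p[:,2]<hi)
    if q.sum()>4: print(n,lo,q.sum(),'x',np.percentile(lx[q],[2,25,50,75,98]).round(1),'y',np.percentile(ly[q],[0,2,98,100]).round(1),np.polyfit(ly[q],lx[q],1).round(4),'z',np.percentile(p[q,2],[50,95,99]).round(1))
s=load('side')
cv2.imwrite('pics/c.png',cv2.resize(s['frame'][110:260,230:410,::-1],(720,600),interpolation=cv2.INTER_CUBIC))
E
python3 board.py; python3 -c "
from h import *
delta(437,-272,340,0)"
```

```text
s 62 209 x [-16.4 -12.8  -4.5  -3.2  11.5] y [-79.3 -76.2  74.9  76.5] [-0.0283 -6.2172] z [68.7 72.1 72.8]
s 80 225 x [-5.6 -4.5 -3.4 -2.1 16.5] y [-79.6 -76.9  60.4  62.9] [-0.0711 -2.5012] z [89.2 98.5 99.4]
s 105 336 x [-5.6 -4.2 -3.5 -2.7  8.3] y [-69.7 -68.8  61.   64.4] [-0.0291 -2.9445] z [120.1 133.4 134.6]
s 135 330 x [-5.3 -3.6 -2.3  3.  13.6] y [-69.1 -67.2  62.5  65.2] [-0.009   0.2556] z [146.1 151.5 152.4]
t 62 19 x [-13.8  -9.8  -5.6   2.   11.4] y [58.5 58.5 76.8 76.9] [  0.7812 -56.7109] z [67.9 72.1 72.3]
t 80 11 x [-1.3  9.4 11.9 13.9 15. ] y [-77.6 -77.5  80.   80. ] [-3.80000e-03  1.04812e+01] z [90.3 96.1 96.2]
t 135 18 x [-3.   1.5  6.2 10.1 12. ] y [55.1 56.  68.4 68.4] [ 0.115 -1.65 ] z [146.9 151.8 152.5]
t 11.65 pos [574.3  -2.3 328. ] head -3.24 -> txyz [-121.9  277.   -11.6] yaw -3.24 F [-0.3  0.6  0.1] w 85.6 tilt z [-2.4e-03 -3.0e-04 -1.0e+00] q7 0.06
```

View pics/c.png

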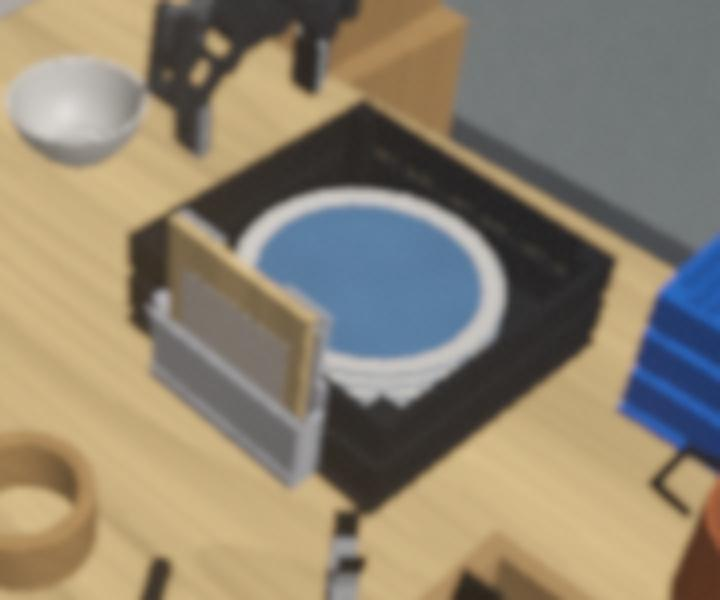

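The board stands fully in the slot, with its top edge at about 152 mm as expected. Next, the clamp.

Call:
send_rows(plan=[{"tx": -8, "ty": 18, "tz": 0, "yaw": -0.4}, {"tx": -24, "ty": 54, "tz": 0, "yaw": -1}, {"tx": -42, "ty": 95, "tz": 0, "yaw": -1.6}, {"tx": -60, "ty": 136, "tz": 0, "yaw": -2.2}, {"tx": -78, "ty": 177, "tz": 0, "yaw": -2.8}, {"tx": -96, "ty": 218, "tz": 0, "yaw": -3.2}, {"tx": -110, "ty": 250, "tz": 0, "yaw": -3.2}, {"tx": -118, "ty": 270, "tz": 0, "yaw": -3.2}, {"tx": -121, "ty": 276.5, "tz": 0, "yaw": -3.2}, {"tx": -121, "ty": 276.5, "tz": 0, "yaw": -3.2}])

```text
t: 12.65
tool_pos: [438.0, -271.9, 328.7]
ee_rot: [1.0, -0.001, -0.001, -0.0]
ft_force: [-0.7, -0.1, -0.3]
width: 85.2
```

Call:
send_rows(plan=[{"tx": 0, "ty": 0, "tz": 0, "yaw": 0}, {"tx": 0, "ty": 0, "tz": 0, "yaw": 0}, {"tx": 0, "ty": 0, "tz": 0, "yaw": 0}, {"tx": 0, "ty": 0, "tz": 0, "yaw": 0}])

```text
t: 13.05
tool_pos: [438.9, -270.9, 329.3]
ee_rot: [1.0, 0.0, 0.0, -0.0]
ft_force: [-0.8, 0.5, 0.5]
width: 85.2
```

```bash
python3 -c "
from h import *
delta(438,-271.8,219,0)
for n in('side','top'):
  W=cloud(grab(n)).reshape(-1,3)
  for lo,hi in((112,135),(135,165),(165,200)):
    Q=W[(abs(W[:,0]-437)<55)&(abs(W[:,1]+272)<40)&(W[:,2]>lo)&(W[:,2]<hi)]
    if len(Q)>5: print(n,lo,len(Q),cv2.minAreaRect(Q[:,:2].astype(np.float32)),np.percentile(Q[:,0],[2,98]),np.percentile(Q[:,1],[2,98]),Q[:,2].max())
  Q=W[(W[:,0]<600)&(W[:,0]>400)&(abs(W[:,1]+300)<90)&(W[:,2]>94)&(W[:,2]<104)]
  print('tray',np.percentile(Q[:,0],[1,99]),np.percentile(Q[:,1],[1,99]))
"
```

```text
t 13.05 pos [ 438.9 -270.9  329.3] head 0.03 -> txyz [ -0.9   0.9 110.3] yaw 0.03 F [-0.8  0.5  0.5] w 85.2 tilt z [ 0.e+00  2.e-04 -1.e+00] q7 0.67
side 112 168 ((434.6841125488281, -274.59161376953125), (26.543819427490234, 41.22538757324219), 88.83438873291016) [415.19218991 451.65299002] [-287.48915269 -262.03327886] 134.96701512680238
side 135 180 ((435.8431396484375, -272.64630126953125), (24.338014602661133, 49.18264389038086), 89.18379974365234) [412.6051209  455.72057338] [-284.63959223 -261.47930526] 164.84917388151337
side 165 187 ((436.9859313964844, -272.344970703125), (24.61699676513672, 58.248626708984375), 89.52032470703125) [408.44840126 463.40532491] [-284.61067402 -260.65068433] 186.13672234237845
tray [416.42380813 558.38649841] [-376.77589822 -227.43764706]
top 112 58 ((438.9627380371094, -270.86749267578125), (33.414093017578125, 29.660173416137695), 10.163834571838379) [424.12796021 451.15052066] [-284.74369524 -256.19493106] 134.98129849919042
top 135 27 ((436.8712158203125, -269.90765380859375), (24.52928352355957, 36.815452575683594), 88.7691421508789) [418.45793796 455.3222786 ] [-282.1729496  -258.02739847] 164.8472414174371
top 165 41 ((436.1967468261719, -270.44134521484375), (23.754348754882812, 49.994354248046875), 88.22212982177734) [411.04001965 460.85669966] [-281.28693867 -258.11601822] 187.96546853769632
tray [431.38775127 556.85864151] [-375.76244313 -224.04058907]
```

Call:
send_rows(plan=[{"tx": -1, "ty": 0.7, "tz": 8, "yaw": 0.6}, {"tx": -1, "ty": 0.7, "tz": 25, "yaw": 0.6}, {"tx": -1, "ty": 0.7, "tz": 50, "yaw": 0.6}, {"tx": -1, "ty": 0.7, "tz": 75, "yaw": 0.6}, {"tx": -1, "ty": 0.7, "tz": 95, "yaw": 0.6}, {"tx": -1, "ty": 0.7, "tz": 106, "yaw": 0.6}, {"tx": -1, "ty": 0.7, "tz": 110, "yaw": 0.6}, {"tx": -1, "ty": 0.7, "tz": 110, "yaw": 0.6}, {"tx": -1, "ty": 0.7, "tz": 110, "yaw": 0.6}])

```text
t: 14.05
tool_pos: [437.9, -272.7, 220.0]
ee_rot: [1.0, -0.006, 0.001, 0.0]
ft_force: [-0.3, -1.3, 0.3]
width: 85.6
```

Call:
send_rows(plan=[{"tx": 0, "ty": 0, "tz": 0, "yaw": 0}, {"tx": 0, "ty": 0, "tz": 0, "yaw": 0}, {"tx": 0, "ty": 0, "tz": 0, "yaw": 0}, {"tx": 0, "ty": 0, "tz": 0, "yaw": 0}, {"tx": 0, "ty": 0, "tz": 0, "yaw": 0}, {"tx": 0, "ty": 0, "tz": 0, "yaw": 0}, {"tx": 0, "ty": 0, "tz": 0, "yaw": 0}, {"tx": 0, "ty": 0, "tz": 0, "yaw": 0}], hand=1, force=40)

```text
t: 14.85
tool_pos: [437.5, -272.3, 219.3]
ee_rot: [1.0, -0.006, -0.0, 0.0]
ft_force: [-0.2, 0.5, -1.2]
width: 28.7
```

```bash
python3 -c "
from h import *
delta(438,-271.8,219,0)
s=grab('side')
cv2.imwrite('pics/d.png',cv2.resize(s['frame'][215:335,290:410,::-1],(500,500),interpolation=cv2.INTER_CUBIC))"
```

```text
t 14.85 pos [ 437.5 -272.3  219.3] head -0.65 -> txyz [ 0.5 -0.6  0.3] yaw -0.65 F [-0.2  0.5 -1.2] w 28.7 tilt z [-0. -0. -1.] q7 0.77
```

View pics/d.png

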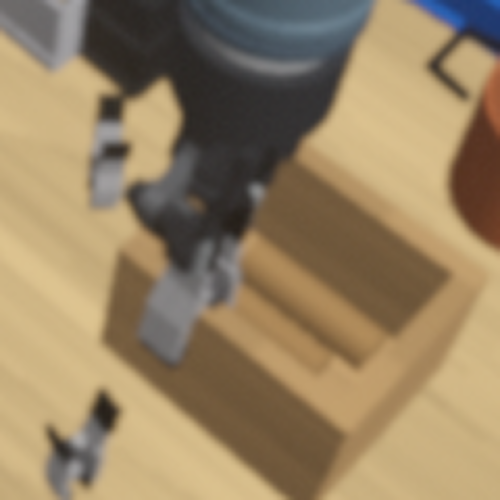

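The handles are squeezed to about 29 mm, which is the stop, so the jaws are open around the wall (175,310). Lifting.

Call:
send_rows(plan=[{"tx": 0, "ty": 0, "tz": -6, "yaw": 0}, {"tx": 0, "ty": 0, "tz": -16, "yaw": 0}, {"tx": 0, "ty": 0, "tz": -30, "yaw": 0}, {"tx": 0, "ty": 0, "tz": -50, "yaw": 0}, {"tx": 0, "ty": 0, "tz": -75, "yaw": 0}, {"tx": 0, "ty": 0, "tz": -100, "yaw": 0}, {"tx": 0, "ty": 0, "tz": -120, "yaw": 0}, {"tx": 0, "ty": 0, "tz": -130, "yaw": 0}, {"tx": 0, "ty": 0, "tz": -130, "yaw": 0}, {"tx": 0, "ty": 0, "tz": -130, "yaw": 0}])

```text
t: 15.9
tool_pos: [437.2, -272.0, 348.9]
ee_rot: [1.0, -0.006, -0.0, -0.0]
ft_force: [0.4, 1.1, -0.2]
width: 29.1
```

```bash
python3 -c "
from h import *
p=np.array([574.9,-2.4]);a=np.radians(-2.9)
ex=np.array([np.cos(a),np.sin(a)]);ey=np.array([-np.sin(a),np.cos(a)])
# board centre line = robot 574.9 when seated ~ slot centre; clamp centre +4.5, y -49
q=p+4.5*ex-49*ey; print(q)
delta(q[0],q[1],350,-2.9)
W=cloud(grab('side')).reshape(-1,3)
for lo,hi in ((180,200),(200,215),(215,235),(235,255),(255,275)):
  Q=W[(abs(W[:,0]-437)<55)&(abs(W[:,1]+272)<40)&(W[:,2]>lo)&(W[:,2]<hi)]
  if len(Q)>5: print(lo,len(Q),cv2.minAreaRect(Q[:,:2].astype(np.float32)),Q[:,0].min(),Q[:,0].max(),Q[:,1].min(),Q[:,1].max(),Q[:,2].min(),Q[:,2].max())
"
```

```text
[576.91518304 -51.56491673]
t 15.9 pos [ 437.2 -272.   348.9] head -0.63 -> txyz [ 137.2 -222.    -1. ] yaw 2.27 F [ 0.4  1.1 -0.2] w 29.1 tilt z [-4.e-04  4.e-04 -1.e+00] q7 0.64
180 33 ((434.72589111328125, -273.0028991699219), (23.50417709350586, 44.69110870361328), 89.46348571777344) 412.4806493853454 456.9759192181289 -284.9124022818827 -261.042083577491 192.44401739800355 199.06924012092782
200 91 ((435.4263000488281, -272.1656188964844), (51.92219161987305, 24.32607650756836), 1.1788820028305054) 409.4471826352345 461.61310528533505 -284.7404376653893 -260.50905320875796 200.2331926854613 214.94686458186118
215 118 ((434.3045654296875, -272.3252258300781), (47.489009857177734, 24.020586013793945), 0.7929282188415527) 410.53202880078527 458.2051366552115 -284.59899799595553 -260.59617342127 215.16248615317738 234.9379405612807
235 173 ((433.5867004394531, -274.8827819824219), (24.607324600219727, 42.42255401611328), 82.0982437133789) 412.34949270848347 453.82047219634734 -286.7933142274314 -260.56846981744604 235.02794821094903 254.80569663278607
255 93 ((430.3075256347656, -279.06878662109375), (21.293994903564453, 34.97258377075195), 53.395912170410156) 414.78809985229486 448.08846115661385 -285.4460527972782 -260.48166920891026 255.52230360839133 274.8606620309432
```

Call:
send_rows(plan=[{"tx": 8, "ty": -12, "tz": 0, "yaw": 0.3}, {"tx": 24, "ty": -38, "tz": 0, "yaw": 0.6}, {"tx": 44, "ty": -70, "tz": 0, "yaw": 1}, {"tx": 64, "ty": -103, "tz": 0, "yaw": 1.4}, {"tx": 84, "ty": -136, "tz": 0, "yaw": 1.8}, {"tx": 104, "ty": -169, "tz": 0, "yaw": 2.2}, {"tx": 121, "ty": -197, "tz": 0, "yaw": 2.3}, {"tx": 132, "ty": -214, "tz": 0, "yaw": 2.3}, {"tx": 137, "ty": -222, "tz": 0, "yaw": 2.3}, {"tx": 137, "ty": -222, "tz": 0, "yaw": 2.3}])

```text
t: 16.95
tool_pos: [577.0, -51.7, 348.6]
ee_rot: [1.0, -0.025, -0.001, 0.0]
ft_force: [-0.6, -0.7, -1.4]
width: 29.0
```

Call:
send_rows(plan=[{"tx": 0, "ty": 0, "tz": 0, "yaw": 0}, {"tx": 0, "ty": 0, "tz": 0, "yaw": 0}, {"tx": 0, "ty": 0, "tz": 0, "yaw": 0}, {"tx": 0, "ty": 0, "tz": 0, "yaw": 0}])

```text
t: 17.35
tool_pos: [576.7, -52.7, 349.5]
ee_rot: [1.0, -0.026, 0.0, 0.0]
ft_force: [0.5, 0.3, -1.6]
width: 28.7
```

```bash
cat > chk.py <<'E'
from h import *
delta(576.9,-51.6,264,-2.9)
for n in('side','top'):
  p=cloud(grab(n)).reshape(-1,3)
  a=np.radians(-2.8);d=p-[573,-2.2,0];lx=d[:,0]*np.cos(a)+d[:,1]*np.sin(a);ly=-d[:,0]*np.sin(a)+d[:,1]*np.cos(a)
  for lo,hi in((100,135),(140,155),(180,198),(198,215),(215,240)):
    q=(abs(lx)<40)&(abs(ly+49)<30)&(p[:,2]>lo)&(p[:,2]<hi)
    if q.sum()>4: print(n,lo,q.sum(),'x',np.percentile(lx[q],[0,5,25,50,75,95,100]).round(1),'y',np.percentile(ly[q],[0,2,98,100]).round(1),'z',np.percentile(p[q,2],[0,5,95,100]).round(1))
s=load('side')
cv2.imwrite('pics/e.png',cv2.resize(s['frame'][90:240,230:410,::-1],(720,600),interpolation=cv2.INTER_CUBIC))
E
python3 chk.py
```

```text
t 17.35 pos [576.7 -52.7 349.5] head -3.02 -> txyz [ 0.1 -1.1 85.5] yaw -0.12 F [ 0.5  0.3 -1.6] w 28.7 tilt z [ 2.e-04 -0.e+00 -1.e+00] q7 0.15
side 100 178 x [-6.7 -5.3 -4.4 -3.7 -0.9  7.8 10.6] y [-69.7 -69.1 -19.6 -19.4] z [100.2 101.9 133.2 134.9]
side 140 117 x [-6.5 -5.  -3.6 -0.6  8.5 13.8 16.1] y [-67.8 -67.  -20.9 -19.2] z [140.4 141.1 151.1 153.8]
side 180 29 x [-19.2 -19.2 -17.9 -14.7  21.8  24.5  26.2] y [-63.  -62.9 -40.5 -40.1] z [190.9 191.7 196.8 197.6]
side 198 102 x [-22.2 -21.5 -19.9  18.6  21.1  25.   29.3] y [-63.2 -62.9 -39.4 -38.2] z [198.  198.9 213.6 214.9]
side 215 124 x [-21.9 -20.8 -19.3 -17.7  19.5  24.6  29.9] y [-65.1 -64.5 -38.7 -37.7] z [215.1 216.4 239.1 239.9]
```

View pics/e.png

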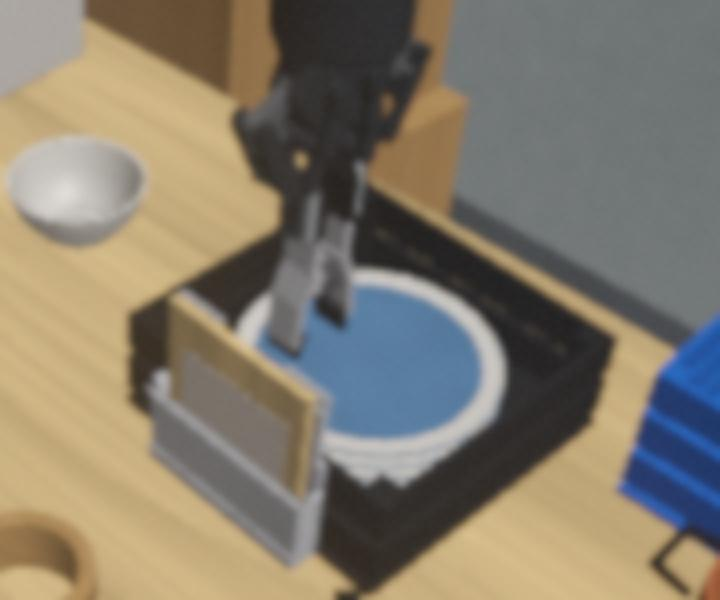

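The open jaws hang above the board's right part, at about (310,310). They span x -20..+24 outside, and the board and ear span -5..+15.5. I'll shift +2 mm in x and lower in two stages.

Call:
send_rows(plan=[{"tx": 2, "ty": -1.5, "tz": 0, "yaw": 0}, {"tx": 2, "ty": -1.5, "tz": 6, "yaw": 0}, {"tx": 2, "ty": -1.5, "tz": 16, "yaw": 0}, {"tx": 2, "ty": -1.5, "tz": 26, "yaw": 0}, {"tx": 2, "ty": -1.5, "tz": 34, "yaw": 0}, {"tx": 2, "ty": -1.5, "tz": 40, "yaw": 0}, {"tx": 2, "ty": -1.5, "tz": 46, "yaw": 0}, {"tx": 2, "ty": -1.5, "tz": 50, "yaw": 0}, {"tx": 2, "ty": -1.5, "tz": 52, "yaw": 0}, {"tx": 2, "ty": -1.5, "tz": 52, "yaw": 0}])

```text
t: 18.45
tool_pos: [579.0, -50.5, 297.2]
ee_rot: [1.0, -0.026, -0.0, 0.0]
ft_force: [-0.3, 0.1, -1.2]
width: 28.7
```

Call:
send_rows(plan=[{"tx": 0, "ty": 0, "tz": 3, "yaw": 0}, {"tx": 0, "ty": 0, "tz": 8, "yaw": 0}, {"tx": 0, "ty": 0, "tz": 13, "yaw": 0}, {"tx": 0, "ty": 0, "tz": 18, "yaw": 0}, {"tx": 0, "ty": 0, "tz": 23, "yaw": 0}, {"tx": 0, "ty": 0, "tz": 28, "yaw": 0}, {"tx": 0, "ty": 0, "tz": 30, "yaw": 0}, {"tx": 0, "ty": 0, "tz": 30, "yaw": 0}])

```text
t: 19.25
tool_pos: [578.9, -50.5, 266.9]
ee_rot: [1.0, -0.026, -0.0, 0.0]
ft_force: [0.2, -0.0, -1.0]
width: 28.6
```

```bash
python3 chk.py; python3 -c "
import cv2
s=cv2.imread('pics/e.png');cv2.imwrite('pics/f.png',cv2.resize(s[200:500,100:460],(720,600)))"
```

```text
t 19.25 pos [578.9 -50.5 266.9] head -2.94 -> txyz [-1.9  1.2  2.9] yaw -0.04 F [ 0.2 -0.  -1. ] w 28.6 tilt z [-7.e-04 -0.e+00 -1.e+00] q7 0.2
side 100 166 x [-21.2 -19.9 -17.3  -4.1   4.9  25.9  32. ] y [-69.7 -69.  -20.5 -19.4] z [100.9 103.4 133.8 134.8]
side 140 107 x [-19.1 -18.3 -16.5  -3.8   8.   25.2  28.7] y [-69.5 -68.4 -21.7 -20.9] z [140.3 140.8 154.4 155. ]
side 180 70 x [-15.  -13.8  -8.7  15.1  16.8  19.2  27. ] y [-61.4 -61.1 -40.  -36.9] z [180.1 180.7 197.5 197.7]
side 198 97 x [-23.2 -21.4 -16.4  -6.1  16.8  21.3  31.4] y [-61.7 -61.3 -39.9 -39.7] z [198.5 199.5 214.5 214.9]
side 215 151 x [-23.7 -21.5 -14.1  16.   21.6  27.9  34.3] y [-61.  -60.9 -41.5 -39.1] z [215.  216.  238.6 239.7]
```

View pics/f.png

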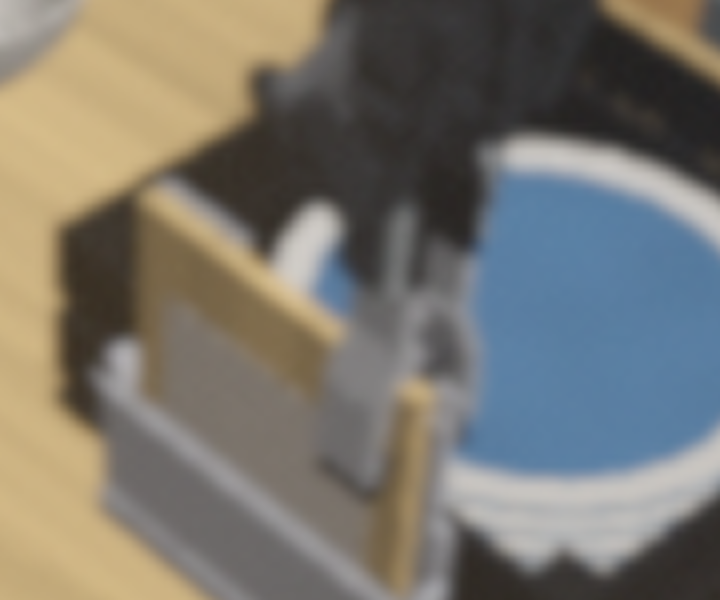

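The clamp straddles the board and ear, front jaw at (355,440) and rear jaw behind the ear. Releasing.

Call:
send_rows(plan=[{"tx": 0, "ty": 0, "tz": 0, "yaw": 0}, {"tx": 0, "ty": 0, "tz": 0, "yaw": 0}, {"tx": 0, "ty": 0, "tz": 0, "yaw": 0}, {"tx": 0, "ty": 0, "tz": 0, "yaw": 0}, {"tx": 0, "ty": 0, "tz": 0, "yaw": 0}, {"tx": 0, "ty": 0, "tz": 0, "yaw": 0}, {"tx": 0, "ty": 0, "tz": 0, "yaw": 0}, {"tx": 0, "ty": 0, "tz": 0, "yaw": 0}, {"tx": 0, "ty": 0, "tz": 0, "yaw": 0}, {"tx": 0, "ty": 0, "tz": 0, "yaw": 0}], hand=0)

```text
t: 20.35
tool_pos: [579.0, -50.5, 267.3]
ee_rot: [1.0, -0.026, 0.0, 0.0]
ft_force: [0.3, -0.8, -0.2]
width: 85.7
```

Call:
send_rows(plan=[{"tx": 0, "ty": 0, "tz": -6, "yaw": 0}, {"tx": 0, "ty": 0, "tz": -20, "yaw": 0}, {"tx": 0, "ty": 0, "tz": -40, "yaw": 0}, {"tx": 0, "ty": 0, "tz": -65, "yaw": 0}, {"tx": 0, "ty": 0, "tz": -90, "yaw": 0}, {"tx": 0, "ty": 0, "tz": -110, "yaw": 0}, {"tx": 0, "ty": 0, "tz": -120, "yaw": 0}, {"tx": 0, "ty": 0, "tz": -120, "yaw": 0}])

```text
t: 21.15
tool_pos: [579.7, -50.7, 389.3]
ee_rot: [1.0, -0.026, 0.002, -0.0]
ft_force: [-0.0, 0.4, -0.9]
width: 85.5
```

Call:
send_rows(plan=[{"tx": -15, "ty": 0, "tz": 0, "yaw": 0}, {"tx": -45, "ty": 0, "tz": 0, "yaw": 0}, {"tx": -75, "ty": 0, "tz": 0, "yaw": 0}, {"tx": -105, "ty": 0, "tz": 0, "yaw": 0}, {"tx": -125, "ty": 0, "tz": 0, "yaw": 0}, {"tx": -130, "ty": 0, "tz": 0, "yaw": 0}, {"tx": -130, "ty": 0, "tz": 0, "yaw": 0}])

```text
t: 21.85
tool_pos: [448.9, -43.6, 387.0]
ee_rot: [1.0, -0.025, -0.0, -0.0]
ft_force: [0.0, -1.0, 0.6]
width: 85.4
```

```bash
python3 chk.py; python3 board.py; python3 -c "
from h import *
t=load('top');cv2.imwrite('pics/g.png',np.hstack([cv2.resize(load('side')['frame'][120:260,240:380,::-1],(400,400),interpolation=cv2.INTER_CUBIC),cv2.resize(t['frame'][80:240,120:400,::-1],(400,229))[:].repeat(1,0) if 0 else cv2.copyMakeBorder(cv2.resize(t['frame'][80:240,120:400,::-1],(400,229)),0,171,0,0,0)]))"
```

```text
t 21.85 pos [448.9 -43.6 387. ] head -2.92 -> txyz [128.3   1.5 123. ] yaw -0.02 F [ 0.  -1.   0.6] w 85.4 tilt z [-3.e-04  4.e-04 -1.e+00] q7 0.01
side 100 142 x [-15.  -13.8  -4.9  -3.2   2.2   7.7  11.9] y [-70.3 -69.1 -20.3 -19.6] z [100.  100.7 133.  134.8]
side 140 104 x [-18.6 -16.8 -14.8  -1.6   8.9  21.   24.2] y [-68.9 -68.2 -20.5 -19.5] z [140.2 141.2 154.2 154.9]
side 180 95 x [-17.4 -16.2 -14.4  18.2  19.3  21.4  25.3] y [-60.9 -60.3 -37.2 -36.5] z [180.1 180.9 197.  197.9]
side 198 99 x [-21.6 -19.7 -18.1  21.4  23.4  25.4  28.9] y [-62.9 -61.  -36.8 -35.5] z [198.  199.2 214.2 214.8]
side 215 125 x [-24.1 -23.3 -20.7  24.6  27.7  31.4  34. ] y [-61.1 -60.7 -36.1 -34.8] z [215.1 216.1 230.6 232.3]
top 100 15 x [-7.7 -5.4 -4.1 -3.3 10.6 17.5 17.9] y [-64.4 -62.3 -20.6 -20.4] z [100.3 100.5 131.7 132.5]
top 140 25 x [-16.8  -3.5  -3.2   2.9  10.8  18.5  18.6] y [-66.2 -64.5 -19.2 -19.1] z [141.3 142.3 154.2 154.9]
top 180 16 x [-7.5  0.4 14.9 18.3 19.3 20.7 20.8] y [-56.4 -55.3 -33.3 -33.2] z [180.  180.  195.5 195.6]
top 198 21 x [-16.7 -14.4 -13.2  20.1  22.   24.6  25.
[... 334 characters left out ...]
60.9  79.8] [-0.0677 -1.9088] z [89.1 98.6 99.7]
s 105 302 x [-13.7  -4.1  -3.1  -2.2   8.9] y [-69.9 -68.7  62.1  64.2] [-0.0117 -3.1481] z [121.  133.6 134.6]
s 135 395 x [-16.7  -4.7  -2.3   3.2  20.9] y [-68.8 -66.8  62.8  65.6] [ 0.0157 -0.939 ] z [148.1 166.7 169. ]
t 62 75 x [-16.  -13.1  -9.3  -5.9   4.7] y [-71.6 -68.3  75.   76.7] [-4.1000e-03 -8.7766e+00] z [67.4 71.9 72.3]
t 80 69 x [-4.6 -3.5 13.6 16.6 18.8] y [-77.7 -77.3  76.6  79.9] [-0.0396  9.1331] z [88.9 95.4 98.4]
t 105 45 x [-4.9 -3.7 -3.4 -2.7 17.2] y [-64.4 -57.9  61.9  65.1] [-0.0923 -0.7018] z [119.8 133.7 134.7]
t 135 138 x [-3.9 -2.   1.5  7.6 18. ] y [-66.2 -62.6  65.9  68.4] [0.0132 2.6255] z [148.6 157.6 168. ]
```

View pics/g.png

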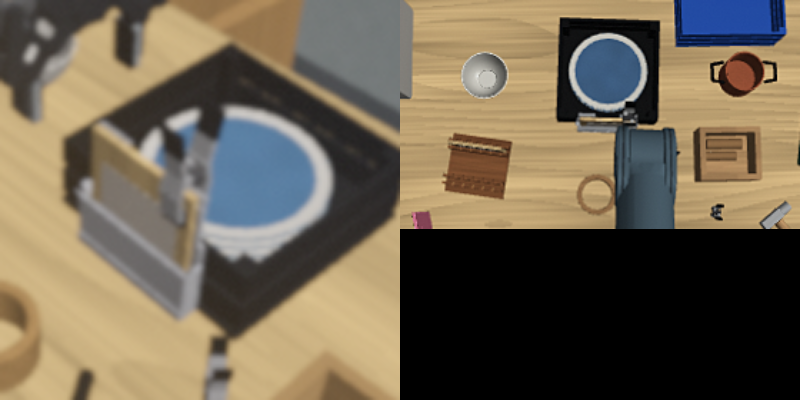

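The clamp sits on the board and right ear, at (190,180) in the left crop. Its handles are at rest width, the top is at about 232 mm (pivot about 166 mm), and the bystanders are where they were. The robot is clear, so I'm handing in.

```bash
python3 -c "
from workcell import *
print(close_job(), get_state()['t'])"
```

```text
the job is handed in; nothing more can be done
the job is handed in; nothing more can be done
```

The tall board is in the holder slot and the spring clamp pinches it to the holder's right (-y) ear. I handed the job in at about 22 s of the 70 s allowed.

- **Board:** It touched the slot floor at the same tool height (179.9 mm) as when gripped over the rack's 12 mm floor. I pressed it down to about 22 N before letting go. Its top edge measures about 152 mm, as it should when fully home.
- **Clamp:** The handles are back at their rest width. The pivot is at about 166 mm, which puts the pads at about 113–131 mm on the straight part of the ear. Along the slot the clamp spans y -37 to -61 mm, inside the ear's -29 to -69 mm.
- **Everything else:** The short board, tape roll, bowl and pot looked undisturbed in the last views; the marker was mostly out of view or behind the arm. The gripper is open and well clear.
- **Disagreements:** The two cameras differed by 1–3 mm, so I centred the board and clamp relative to the holder in the same image. One `send_rows` call was refused as invalid and moved nothing. No check failed.

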